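Chock the clay roller on the sloping drying board

ROBOT

A 7-joint arm with a two-finger parallel gripper is mounted at the origin on the work surface. World frame = base frame: x ahead of the robot, y to its left, z up, the work surface at z = 0. Lengths are in m, angles in rad, forces in N, time in s.
With the tool pointing down it reaches from about 0.4 to 0.85 m from the base axis. Payload 4.5 kg.
Tool frame: the origin (TCP) lies midway between the tips of the shut fingers; the grasp point (between the pads) lies 19 mm behind it (r.grip_point_offset is the distance from the TCP to the grasp point, in m); z points along the fingers, y is the line along which they close (so a half turn about z gives the same grasp; the last joint's range is limited). The gripper opens to 88 mm and grips with 3 to 60 N. Pads are 18 mm wide; open, the fingers measure 123 mm over their backs; the gripper's body (75 mm by 187 mm) begins 45 mm behind the grasp point.
Start: joints at [-1.159, 0.689, -0.195, 1.565, 0.157, 0.902, -0.215], TCP at [0.231, 0.581, 0.239] pointing down, gripper open.
Joint ranges: [-3.01, 3.01], [-0.46, 2.08], [-1.47, 1.51], [0.13, 2.56], [-1, 4.14], [0.04, 2.09], [-2.66, 2.66]. Speed limits (rad/s): [2.57, 2.57, 3.14, 3.14, 3.14, 3.14, 3.14].

INTERFACE

Orientations are given as a unit quaternion [x, y, z, w].
In Python, from plant import r, optics gives the robot as it stands.
- The arm moves only by the shell command python3 -m pendant 'ROWS' [OPENING] [FORCE]. ROWS is JSON, a list of rows, each a list of 6 numbers: the shift along the tool's x, y, z as a fraction of full scale, then the turn, a rotation vector about the tool's x, y, z as a fraction of full scale. A call has 1 to 5 rows; each row shifts and turns the commanded pose from where the row before left it, along the tool's axes as they then stand; what a row does not reach is not made up. Full scale, the value 1, is 0.025 m for a shift and pi rad for a turn. A row lasts 1/12 s, in which the tool goes at most 41.7 mm and 7.16 degrees, less where a joint would pass 70% of its speed; a pose out of reach is approached as far as the arm can. A call with a number of a shift or a turn outside -1 to 1 is refused whole. A call with a gripper value outside its range is refused whole. OPENING is the opening, from -1 (shut) to 1 (fully open), set as the call begins (- or left out, the last holds). The fingers move at their own pace and stop on an object; FORCE is the grip in N (left out, the last holds). Time passes only in rows, so rows that do not move let the fingers close. It gives the time, the measured TCP pose, the force, the opening and the grip force at its end, in the units of the state.
- r.get_state(): the state, without advancing time (a new reading comes with each control period).
- optics.snapshot(name): name is "scene" or "top"; returns (picture, depth): 480x640x3 uint8, blue, green, red; 480x640 float32, m along the optical axis (not along the pixel's ray), 0 where there is no reading.
- optics.calibration(name): a dict with "vfov" (degrees; the focal length in pixels is half the picture's height over the tangent of half this angle, whatever the lens; pixels are square), "cx", "cy" (the principal point, pixels), "cam_to_world" (4x4, takes a point from camera to world coordinates). Camera axes: x right, y up, looking along -z (the intrinsics and any distortion apply to the point x, -y, -z); pixel columns grow to the right and rows downward; lengths in m; the calibration is good to about 2 mm. A picture is of the moment at which its call begins. calibration takes no time and is no camera call.
- r.finish_job(): hands the job in; it is judged then, once.
The state is a dict: "clock": time; "q": joint angles; "qd": joint speeds; "joint_torque": joint torques, N m; "tool_pos": TCP position; "eef_rot": TCP orientation; "contact_force": force on the tool from outside, world axes, zero at the start; "moment": the same for the moment, N m; "opening": opening from 0.0 (shut) to 1.0 (fully open); "finger_force": force on a finger pad.
Only numpy, scipy, OpenCV 4.12 (cv2) and the standard library are available. Lean on these libraries where they do the work, as an engineer would, in place of code of your own. Each camera call takes 0.05 s, during which the arm holds its last target. There are 200 camera calls.

TASK

The washed clay roller has to dry on the sloping board without rolling away. First set the wooden wedge flat on the board and let go of it, then lay the roller gently across the slope, resting against the uphill side of the wedge, and let go so that it stays put. Do not drop the roller or let it roll down onto the table, and leave the plain rectangular wood block where it lies.

Things in the scene. Friction and masses are not known exactly. Their poses are not given: they have to be found in the camera images.
- roller: Clay roller: plain round wood bar, diameter 44 mm, length 200 mm, about 0.2 kg, lying in a grey wash tray (236 x 150 mm, walls 22 mm high) at the robot's left. Its axis starts 32 mm above the table, on two low ribs that stop it rolling. Origin at its centre; x runs along its length, about along the tray (y and z turn as it rolls).
- wedge: Bare wood wedge, flat on the table at the robot's right: 80 mm long, 56 mm wide, upright sides, 36 mm high at the thick end, falling to a 4 mm lip at the thin end; 0.1 kg. Origin mid-underside; x along its length to the thin end. It does not slide on the board. Either end may face the roller, whose axis then rests 53 mm (thin end uphill) or 62 mm (thick end uphill) from this origin.
- board: Fixed white board, 260 mm along x by 300 mm along y, no rims; rises 6 degrees along x, away from the robot. Origin at table height under its centre; its top is 26 mm above the table there, 12 mm at the low edge, 40 mm at the high edge. x points uphill, level; z is vertical. A wood prop sticks out 15 mm each side under the high end. The wedge goes downhill of the roller, at mid-length of it.
- block: Bystander: plain rectangular wood block, 90 x 36 x 26 mm, on the table at the robot's right near the wedge; not to be moved. Origin mid-underside, x along its 90 mm length.
There are look-alikes about, which are no part of the job. What is shaped like the roller but turquoise is not meant.

How it is judged:
On the way, in this order (a step that is already met when the one before it is completed fails the run):
1. the wedge lies flat on the board, let go, before the roller is laid there (contact force between wedge and board above 0.1 N and angle between wedge's own z axis and vertical below 0.3 rad and contact force between the fingers and wedge below 0.01 N and linear speed of wedge below 0.02 m/s and contact force between roller and board below 0.01 N), for 0.2 s.
2. the roller lies across the board, against the wedge (contact force between each of roller, wedge and board above 0.1 N and contact force between roller and wedge above 0.02 N and angle between the x axis of roller and the y axis of board, either way round below 0.3 rad and angle between roller's own x axis and vertical above 1.4 rad and angle between wedge's own z axis and vertical below 0.3 rad), for 0.2 s.
At the end, for the whole second after the job is handed in: The wedge lies flat on the board (within 17 degrees); the roller lies on the board, level within 10 degrees and across the slope within 17 degrees, resting against the wedge; both are still and released, and the block is within 20 mm of its start (all of step 2 and linear speed of each of roller, wedge below 0.02 m/s and angular speed of roller below 0.5 rad/s and distance of block from where it was at the start of the episode below 0.02 m); the robot touches nothing.
It fails at once if the roller falls or rolls onto the table (height (world z) of roller below 0.027 m).
It fails at once if the roller is dropped or banged onto the board (contact force between roller and board above 45 N).
It fails at once if the wood block is moved by more than 20 mm (distance of block from where it was at the start of the episode above 0.02 m).
It also fails if it takes over 58 s, if anything falls off the work surface, if the arm or the gripper's body presses on something with over 40 N, if the wrist force passes 120 N, or if a joint passes its speed limit or range.

## Working session

There is one attempt and no reset: what is moved stays moved. The work goes in short steps, Python scripts to look and compute and a shell command to move; the robot and the scene stay as the last step left them, time stands still between calls to the robot, and variables do not carry over. Pictures are saved under pics/ and viewed, at most 10 in all, crops included, and the job is handed in when it is done.

```bash
ls; mkdir -p pics; python3 - <<'E'
from plant import r, optics
import cv2, numpy as np
for n in ("scene","top"):
    im,d=optics.snapshot(n); cv2.imwrite(f"pics/{n}0.png",im); np.save(f"pics/{n}0.npy",d)
    c=optics.calibration(n); print(n,c, (d>0).mean())
s=r.get_state(); print(s); print(r.grip_point_offset)
E
```

```text
pics
scene {'vfov': 55.00024489445566, 'cx': 316.9767010031416, 'cy': 242.3600470331917, 'cam_to_world': array([[-0.55830391, -0.47329563,  0.68138682,  1.14449315],
       [ 0.82960684, -0.32543969,  0.45369759,  0.45508319],
       [ 0.00701723,  0.8185843 ,  0.57434354,  0.60803794],
       [ 0.        ,  0.        ,  0.        ,  1.        ]])} 0.9953483072916667
top {'vfov': 51.18406370627281, 'cx': 319.09986899502553, 'cy': 234.0528225535326, 'cam_to_world': array([[ 0.01555331,  0.99694604, -0.07652902,  0.37400822],
       [-0.9998596 ,  0.01598463,  0.00502673,  0.00880954],
       [ 0.00623467,  0.0764401 ,  0.99705468,  1.13382765],
       [ 0.        ,  0.        ,  0.        ,  1.        ]])} 0.9959537760416667
{'clock': 0.1, 'q': array([-1.15919985,  0.68987946, -0.19450293,  1.56624263,  0.15729755,
        0.90251019, -0.21512481]), 'qd': array([-0.0012549 ,  0.00050453, -0.00141154, -0.00272136, -0.00094665,
        0.00286369,  0.00058617]), 'joint_torque': array([-4.52376553e-03, -5.28498459e+01, -1.27200153e+00, -1.53836274e+01,
       -5.25746809e-02,  2.01134681e-03,  7.16145087e-05]), 'tool_pos': array([0.23038453, 0.58037316, 0.238002  ]), 'eef_rot': array([ 1.87758582e-01,  9.82214861e-01, -8.20339189e-04, -8.89494923e-05]), 'contact_force': array([-0.41305063, -0.4416738 , -1.14512157]), 'moment': array([ 0.02531647,  0.00238025, -0.03518145]), 'finger_force': 0.0, 'opening': 1.000792259236131}
0.0187
```

View pics/scene0.png

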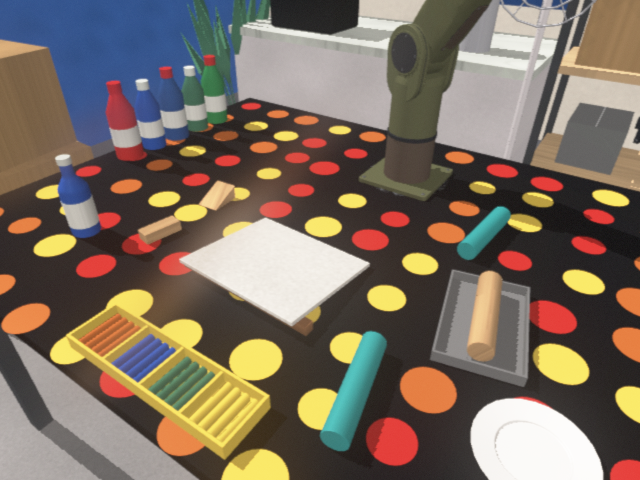

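View pics/top0.png

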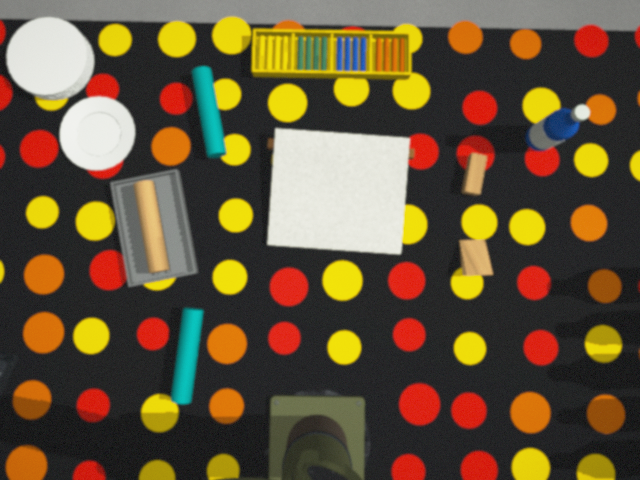

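The scene view shows the wood roller in the grey tray at (485,315), with turquoise look-alikes at (485,232) and (355,390). The wedge is at (217,195), the block at (160,230) and the board at (275,265). In the top view the roller is at (151,225), the turquoise bars at (208,112) and (187,355), the wedge at (475,258), the block at (475,173) and the board at (340,190).

Roller candidates are therefore the wood bar and the two turquoise bars, and I choose the wood bar. Wedge candidates are top (475,258) and (475,173). I'll check those in a close crop and measure.

```bash
cat > h.py <<'E'
import numpy as np, cv2
from plant import r, optics
from scipy.spatial.transform import Rotation as R
def ray(n,uv):
    c=optics.calibration(n); f=240/np.tan(np.radians(c["vfov"]/2)); uv=np.atleast_2d(uv).astype(float)
    d=np.c_[(uv[:,0]-c["cx"])/f,-(uv[:,1]-c["cy"])/f,-np.ones(len(uv))]
    M=c["cam_to_world"]; return M[:3,3], d@M[:3,:3].T
def plane(n,uv,z):
    o,d=ray(n,uv); return o+d*((z-o[2])/d[:,2])[:,None]
def depthpts(n,uv,D):
    uv=np.atleast_2d(uv); o,d=ray(n,uv); return o+d*D[uv[:,1].astype(int),uv[:,0].astype(int)][:,None]
def mask(im,kind,box):
    hsv=cv2.cvtColor(im,cv2.COLOR_BGR2HSV)
    if kind=="wood": m=cv2.inRange(hsv,(8,50,110),(20,165,255))
    else: m=cv2.inRange(hsv,(0,0,170),(180,45,255))
    z=np.zeros_like(m); x0,y0,x1,y1=box; z[y0:y1,x0:x1]=m[y0:y1,x0:x1]
    cs,_=cv2.findContours(z,cv2.RETR_EXTERNAL,cv2.CHAIN_APPROX_NONE)
    c=max(cs,key=cv2.contourArea); o=np.zeros_like(m); cv2.drawContours(o,[c],-1,255,-1); return o,c
E
python3 - <<'E'
from h import *
B={"top":{"wedge":(450,230,500,282),"block":(455,145,495,202),"roller":(125,175,175,278),"board":(255,120,420,260)},
"scene":{"wedge":(195,175,245,213),"block":(130,212,190,248),"roller":(462,262,508,366),"board":(170,210,380,330)}}
tiles=[]
for n in B:
    im=cv2.imread(f"pics/{n}0.png"); D=np.load(f"pics/{n}0.npy")
    for k,b in B[n].items():
        m,c=mask(im,"white" if k=="board" else "wood",b)
        ys,xs=np.where(m>0); P=depthpts(n,np.c_[xs,ys],D)
        rect=cv2.minAreaRect(c)
        ap=cv2.approxPolyDP(c,0.03*cv2.arcLength(c,True),True)[:,0]
        print(n,k,"area",len(xs),"med",P.mean(0).round(4),"z pct",np.percentile(P[:,2],[2,25,50,75,98]).round(3))
        if k!="roller": print("  poly",ap.tolist(),"\n  depth corner pts",depthpts(n,ap,D).round(3).tolist())
        if k in("roller","wedge"): 
            A=np.c_[P[:,:2],np.ones(len(P))]; co=np.linalg.lstsq(A,P[:,2],rcond=None)[0]; print("  fit grad",co.round(3))
            pc=np.linalg.svd(P[:,:2]-P[:,:2].mean(0),full_matrices=False)[2][0]; t=(P[:,:2]-P[:,:2].mean(0))@pc; print("  axis",pc.round(3),"ext",np.ptp(t).round(3), "minrect",rect)
        if k=="board":
            A=np.c_[P[:,:2],np.ones(len(P))]; co=np.linalg.lstsq(A,P[:,2],rcond=None)[0]; print("  plane",co.round(4))
        if k in("wedge","block","roller"):
            t=im.copy(); cv2.drawContours(t,[c],-1,(255,0,255),1)
            cx,cy=(b[0]+b[2])//2,(b[1]+b[3])//2; cr=np.hstack([q[cy-32:cy+32,cx-32:cx+32] for q in (im,t)])
            tiles.append(cv2.resize(cr,(266*2//2*1,133)) if 0 else cv2.resize(cr,None,fx=2.08,fy=2.9,interpolation=cv2.INTER_CUBIC))
a=np.hstack(tiles[:3]); b=np.hstack(tiles[3:]); cv2.imwrite("pics/crop1.png",np.vstack([a,b])); print(a.shape)
E
```

```text
top wedge area 999 med [ 0.413  -0.3444  0.0221] z pct [-0.     0.011  0.019  0.027  0.036]
  poly [[460, 240], [463, 273], [492, 274], [485, 240]] 
  depth corner pts [[0.453, -0.318, -0.003], [0.378, -0.322, 0.005], [0.377, -0.376, 0.036], [0.453, -0.373, 0.002]]
  fit grad [-0.577  1.641  0.826]
  axis [ 0.051 -0.999] ext 0.398 minrect ((475.71295166015625, 257.27447509765625), (38.603050231933594, 29.54801368713379), 83.1572265625)
top block area 714 med [ 0.5998 -0.3421  0.0324] z pct [0.003 0.024 0.026 0.027 0.031]
  poly [[472, 153], [464, 191], [479, 194], [486, 156]] 
  depth corner pts [[0.648, -0.339, 0.022], [0.561, -0.32, 0.024], [0.554, -0.353, 0.027], [0.641, -0.369, 0.027]]
top roller area 2014 med [0.4695 0.3685 0.0493] z pct [0.006 0.046 0.051 0.054 0.058]
  fit grad [ 0.293 -1.559  0.486]
  axis [-0.969 -0.249] ext 0.297 minrect ((150.78564453125, 225.44873046875), (93.83385467529297, 21.72968101501465), 79.82449340820312)
top board area 15634 med [ 0.5555 -0.0367  0.0313] z pct [0.012 0.02  0.027 0.034 0.041]
  poly [[276, 129], [268, 243], [399, 253], [408, 138]]
[... 905 characters left out ...]
349, 0.0], [0.532, -0.391, 0.001], [0.64, -0.373, 0.024], [0.643, -0.372, 0.016], [0.641, -0.338, 0.0], [0.559, -0.326, -0.002]]
scene roller area 2354 med [0.4946 0.3754 0.0447] z pct [0.003 0.04  0.048 0.051 0.053]
  fit grad [ 0.3   -0.579  0.114]
  axis [0.982 0.19 ] ext 0.855 minrect ((484.32330322265625, 315.42877197265625), (28.893001556396484, 91.33748626708984), 6.009006023406982)
scene board area 10481 med [ 0.5755 -0.0245  0.0289] z pct [0.012 0.02  0.027 0.033 0.039]
  poly [[180, 259], [290, 325], [368, 264], [267, 218]] 
  depth corner pts [[0.677, -0.191, 0.039], [0.694, 0.1, 0.031], [0.441, 0.117, 0.011], [0.401, -0.19, -0.004]]
  plane [ 0.2695  0.0986 -0.1238]
(186, 798, 3)
```

View pics/crop1.png

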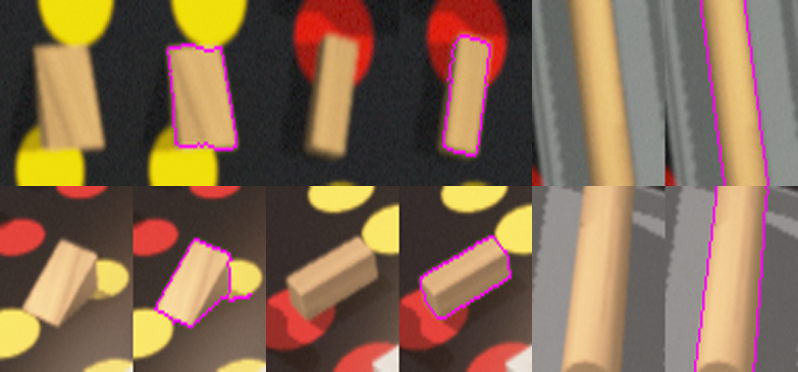

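The crop confirms it. The wedge at top (475,258) has a sloping top with its thin end away from the robot, the block at (475,173) is the plain one, and the roller is the bare wood bar. I'll do one refinement by casting rays, then move.

```bash
python3 - <<'E'
from h import *
im=cv2.imread("pics/top0.png"); D=np.load("pics/top0.npy"); ims=cv2.imread("pics/scene0.png"); DS=np.load("pics/scene0.npy")
# wedge slope plane
for n,I,d,b in(("top",im,D,(450,230,500,282)),("scene",ims,DS,(195,175,236,213))):
    m,c=mask(I,"wood",b); m=cv2.erode(m,np.ones((3,3),np.uint8),iterations=2); ys,xs=np.where(m>0); P=depthpts(n,np.c_[xs,ys],d)
    k=np.ones(len(P),bool)
    co=np.array([-.4,0,.022+.4*.415])
    for _ in range(8):
        k=abs(P@[co[0],co[1],-1]+co[2])<.004
        co=np.linalg.lstsq(np.c_[P[k,:2],np.ones(k.sum())],P[k,2],rcond=None)[0]
    print(n,"slope",np.hypot(*co[:2]).round(3),"yaw",np.degrees(np.arctan2(-co[1],-co[0])).round(1),k.sum(),len(P),"where z=20mm, at y=-.347: x=",((.02-co[2]+co[1]*.347)/co[0]).round(4))
# wedge corners by rays on planes
print("top thin L bottom, thick L bottom",plane("top",[[460,240],[463,273]],0).round(4).tolist())
print("top thin R(4mm)",plane("top",[485,240],.004).round(4),"thick R(36)",plane("top",[492,274],.036).round(4))
print("scene thin ",plane("scene",[[198,204],[216,210]],0.003).round(4).tolist(),"thick top",plane("scene",[[217,180],[234,185]],.036).round(4).tolist())
# board by line fits on masks: rays on top plane
for n,I,b in(("top",im,(255,120,420,260)),("scene",ims,(170,210,380,330))):
    m,c=mask(I,"white",b); q=cv2.approxPolyDP(cv2.convexHull(c),6,True)[:,0]
    o,d=ray(n,q); 
    P=plane(n,q,.026)
    for _ in range(6):
        z=np.where(P[:,0]>.55,.040,.012); P=np.array([plane(n,u,zz)[0] for u,zz in zip(q,z)])
    print(n,"board",P.round(4).tolist(),"mean",P.mean(0).round(4))
# depth plane of board
m,c=mask(im,"white",(255,120,420,260)); m=cv2.erode(m,np.ones((9,9)));ys,xs=np.where(m>0);P=depthpts("top",np.c_[xs,ys],D)
print("board plane",np.linalg.lstsq(np.c_[P[:,:2],np.ones(len(P))],P[:,2],rcond=None)[0].round(4))
# roller: contour centerline in both views -> two planes through axis
L=[]
for n,I,b in(("top",im,(125,175,175,278)),("scene",ims,(462,262,508,366))):
    m,c=mask(I,"wood",b); (cx,cy),(w,h),a=rr=cv2.minAreaRect(c); bp=cv2.boxPoints(rr)
    bp=bp[np.argsort(bp[:,1])]; e=np.array([bp[:2].mean(0),bp[2:].mean(0)])
    o,d=ray(n,e); L.append((o,np.cross(d[0],d[1]))); print(n,"ends",e.round(1).tolist(),plane(n,e,.032).round(4).tolist())
dr=np.cross(L[0][1],L[1][1]); dr/=np.linalg.norm(dr)
p=np.linalg.lstsq(np.array([L[0][1],L[1][1],[1,0,0]]),np.array([L[0][0]@L[0][1],L[1][0]@L[1][1],.4695]),rcond=None)[0]; print("axis",dr.round(3),"pt",p.round(4))
m,c=mask(im,"wood",(125,175,175,278)); m=cv2.erode(m,np.ones((3,3)),iterations=2); ys,xs=np.where(m>0); P=depthpts("top",np.c_[xs,ys],D); print("roller top z",np.percentile(P[:,2],[50,90,97]).round(4))
E
```

```text
top slope 0.396 yaw 4.3 683 722 where z=20mm, at y=-.347: x= 0.414
scene slope 0.391 yaw 4.6 395 449 where z=20mm, at y=-.347: x= 0.411
top thin L bottom, thick L bottom [[0.4526, -0.3171, 0.0], [0.378, -0.3235, 0.0]]
top thin R(4mm) [[ 0.4532 -0.3727  0.004 ]] thick R(36) [[ 0.3767 -0.3765  0.036 ]]
scene thin  [[0.4577, -0.3724, 0.003], [0.4532, -0.3131, 0.003]] thick top [[0.3767, -0.3783, 0.036], [0.372, -0.3219, 0.036]]
top board [[0.6884, 0.1049, 0.04], [0.6754, -0.1911, 0.04], [0.4227, -0.1788, 0.012], [0.436, 0.115, 0.012]] mean [ 0.5556 -0.0375  0.026 ]
scene board [[0.6773, -0.1903, 0.04], [0.4207, -0.1734, 0.012], [0.4423, 0.1175, 0.012], [0.7005, 0.1056, 0.04]] mean [ 0.5602 -0.0351  0.026 ]
board plane [-0.0682  0.0301  0.0705]
top ends [[142.5, 179.3000030517578], [159.10000610351562, 271.6000061035156]] [[0.5742, 0.397, 0.032], [0.3705, 0.3521, 0.032]]
scene ends [[489.1000061035156, 270.0], [479.5, 360.79998779296875]] [[0.3452, 0.3396, 0.032], [0.5873, 0.398, 0.032]]
axis [ 0.962  0.247 -0.112] pt [0.4695 0.3663 0.0564]
roller top z [0.0528 0.0563 0.0578]
```

```bash
python3 -m pendant '[[0,0,0,0,0,-0.036],[0,0,0,0,0,-0.036],[0,0,0,0,0,-0.036],[0,0,0,0,0,-0.036]]' 1 && python3 -m pendant '[[-0.49,-0.97,0,0,0,0],[-0.49,-0.97,0,0,0,0],[-0.49,-0.97,0,0,0,0],[-0.49,-0.97,0,0,0,0]]' && python3 -m pendant '[[-0.49,-0.97,0,0,0,0],[-0.49,-0.97,0,0,0,0],[-0.49,-0.97,0,0,0,0],[-0.49,-0.97,0,0,0,0]]' && python3 -c "
from h import *
s=r.get_state();print(s['q'].round(2),R.from_quat(s['eef_rot']).as_matrix().round(3))"
```

```text
clock: 0.43
tool_pos: [0.2304, 0.5806, 0.2383]
eef_rot: [-0.04, 0.999, -0.0, -0.0]
contact_force: [-0.3, -0.3, 0.1]
opening: 0.996
finger_force: 0.0
clock: 0.77
tool_pos: [0.287, 0.4865, 0.2383]
eef_rot: [-0.037, 0.999, -0.0, -0.0]
contact_force: [0.9, 0.7, 0.1]
opening: 1.001
finger_force: 0.0
clock: 1.1
tool_pos: [0.3431, 0.3933, 0.2385]
eef_rot: [-0.037, 0.999, -0.0, -0.0]
contact_force: [-0.4, -0.1, 0.5]
opening: 0.999
finger_force: 0.0
[-0.72  0.57 -0.35  1.87  0.28  0.75  0.42] [[-0.997 -0.075 -0.   ]
 [-0.075  0.997 -0.001]
 [ 0.    -0.001 -1.   ]]
```

```bash
python3 -m pendant '[[-0.49,-0.97,0,0,0,0],[-0.49,-0.97,0,0,0,0],[-0.49,-0.97,0,0,0,0],[-0.49,-0.97,0,0,0,0]]' && python3 -m pendant '[[0,-1,0,0,0,0],[0,-1,0,0,0,0],[0,-1,0,0,0,0],[0,-1,0,0,0,0],[0,-1,0,0,0,0]]' && python3 -m pendant '[[0,-1,0,0,0,0],[0,-1,0,0,0,0],[0,-1,0,0,0,0],[0,-1,0,0,0,0],[0,-1,0,0,0,0]]' && python3 -m pendant '[[0.1,-1,0,0,0,0],[0.1,-1,0,0,0,0],[0.1,-1,0,0,0,0],[0.1,-1,0,0,0,0],[0.1,-1,0,0,0,0]]'&& python3 -m pendant '[[0.1,-1,0,0,0,0],[0.1,-1,0,0,0,0],[0.1,-1,0,0,0,0],[0.1,-1,0,0,0,0],[0.1,-1,0,0,0,0]]' | grep -v force; python3 -c "
from h import *
s=r.get_state();print(s['q'].round(2))"
```

```text
clock: 1.43
tool_pos: [0.3992, 0.3003, 0.2385]
eef_rot: [-0.037, 0.999, -0.0, -0.0]
contact_force: [-0.4, -1.2, -0.3]
opening: 0.998
finger_force: 0.0
clock: 1.85
tool_pos: [0.4079, 0.1757, 0.2385]
eef_rot: [-0.037, 0.999, -0.0, -0.0]
contact_force: [0.2, 0.5, -0.0]
opening: 1.0
finger_force: 0.0
clock: 2.27
tool_pos: [0.4172, 0.0511, 0.2386]
eef_rot: [-0.037, 0.999, -0.0, -0.0]
contact_force: [0.0, 0.5, 1.4]
opening: 1.0
finger_force: 0.0
clock: 2.68
tool_pos: [0.4139, -0.0744, 0.2386]
eef_rot: [-0.037, 0.999, 0.0, -0.0]
contact_force: [0.2, 0.3, 0.6]
opening: 0.999
finger_force: 0.0
clock: 3.1
tool_pos: [0.4107, -0.2, 0.2385]
eef_rot: [-0.037, 0.999, 0.0, -0.0]
opening: 0.999
[ 0.64  0.5  -0.43  2.04  0.33  0.66  1.64]
```

```bash
python3 -m pendant '[[0.13,-0.98,0,0,0,0],[0.13,-0.98,0,0,0,0],[0.13,-0.98,0,0,0,0]]' >/dev/null&& python3 -m pendant '[[0.13,-0.98,0,0,0,0],[0.13,-0.98,0,0,0,0],[0.13,-0.98,0,0,0,0],[0,0,0,0,0,0]]' && python3 -m pendant '[[0,0,1,0,0,0],[0,0,1,0,0,0],[0,0,1,0,0,0],[0,0,1,0,0,0],[0,0,1,0,0,0]]' && python3 -m pendant '[[0,0,1,0,0,0],[0,0,0.6,0,0,0],[0,0,0,0,0,0]]'; python3 - <<'E'
from h import *
im,d=optics.snapshot("scene"); c=im[130:260,120:300]; t,_=optics.snapshot("top"); c2=t[190:320,410:590]
cv2.imwrite("pics/w1.png",cv2.resize(np.hstack([c,c2]),(800,290),interpolation=cv2.INTER_CUBIC))
E
```

```text
clock: 3.68
tool_pos: [0.4009, -0.3526, 0.238]
eef_rot: [-0.033, 0.999, -0.001, -0.0]
contact_force: [-0.2, -1.4, 0.4]
opening: 1.001
finger_force: 0.0
clock: 4.1
tool_pos: [0.4026, -0.3461, 0.1125]
eef_rot: [-0.037, 0.999, 0.0, 0.0]
contact_force: [0.1, -0.4, 1.0]
opening: 0.998
finger_force: 0.0
clock: 4.35
tool_pos: [0.401, -0.3449, 0.0708]
eef_rot: [-0.038, 0.999, 0.002, -0.002]
contact_force: [-0.6, 0.5, 0.9]
opening: 0.999
finger_force: 0.0
```

View pics/w1.png

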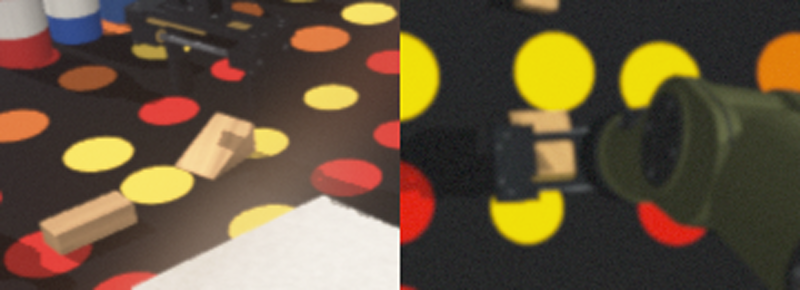

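The scene crop shows the gripper above and behind the wedge (crop 215,140). The top crop shows it partly covering the wedge at (540,150). I'll project the reported TCP to verify that the two agree.

```bash
cat >> h.py <<'E'
def proj(n,P):
    c=optics.calibration(n); f=240/np.tan(np.radians(c["vfov"]/2)); M=np.linalg.inv(c["cam_to_world"]); p=np.atleast_2d(P)@M[:3,:3].T+M[:3,3]
    return np.c_[c["cx"]+f*p[:,0]/-p[:,2],c["cy"]-f*p[:,1]/-p[:,2]]
E
python3 - <<'E'
from h import *
s=r.get_state(); p=s['tool_pos']; Rm=R.from_quat(s['eef_rot']).as_matrix(); print(p,Rm.round(3))
Q=[p, p+Rm@[0,.05,0],p-Rm@[0,.05,0],p-Rm@[0,0,.064],p-Rm@[0,0,.2],[.414,-.347,.02]]
for n in("scene","top"): print(n,proj(n,Q).round(0).tolist())
ims=[]
for n,(x,y) in(("scene",(215,175)),("top",(475,255))):
    im,d=optics.snapshot(n); k=5
    c=im[y-60:y+60,x-80:x+80]; c=cv2.resize(c,None,fx=k/2,fy=k/2,interpolation=cv2.INTER_CUBIC)
    for q,col in zip(proj(n,Q),[(0,0,255),(0,255,0),(255,255,0),(255,0,255),(255,255,255),(255,0,0)]): cv2.circle(c,tuple(int(v) for v in (q-[x-80,y-60])*k/2),3,col,-1)
    ims.append(c)
cv2.imwrite("pics/w2.png",np.hstack(ims))
E
```

```text
[ 0.40263316 -0.34617177  0.07353566] [[-0.997 -0.075 -0.001]
 [-0.075  0.997  0.001]
 [ 0.001  0.001 -1.   ]]
scene [[217.0, 174.0], [233.0, 179.0], [202.0, 170.0], [214.0, 151.0], [207.0, 95.0], [216.0, 194.0]]
top [[484.0, 262.0], [460.0, 263.0], [507.0, 260.0], [495.0, 261.0], [523.0, 259.0], [476.0, 257.0]]
```

View pics/w2.png

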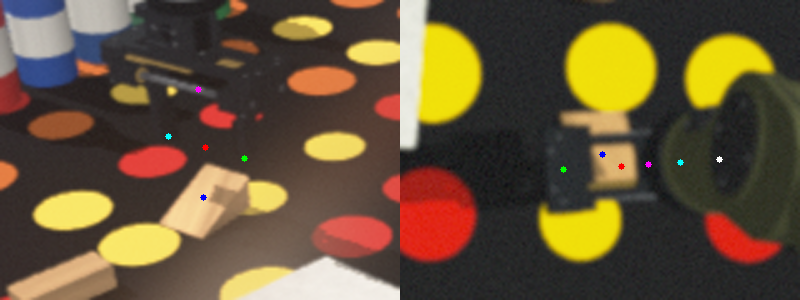

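The projected TCP and finger points match the picture, with the fingers straddling the wedge. I'll descend and grip.

```bash
python3 -m pendant '[[0,0.05,0.8,0,0,0],[0,0,0.8,0,0,0],[0,0,0.6,0,0,0],[0,0,0.4,0,0,0],[0,0,0.1,0,0,0]]' && python3 -m pendant '[[0,0,0,0,0,0],[0,0,0,0,0,0],[0,0,0,0,0,0],[0,0,0,0,0,0],[0,0,0,0,0,0]]' -1 25 && python3 -m pendant '[[0,0,0,0,0,0],[0,0,0,0,0,0],[0,0,0,0,0,0],[0,0,0,0,0,0],[0,0,0,0,0,0]]'
```

```text
clock: 4.97
tool_pos: [0.4026, -0.3454, 0.0058]
eef_rot: [-0.037, 0.999, 0.0, -0.0]
contact_force: [0.2, 0.5, 0.4]
opening: 1.0
finger_force: 0.0
clock: 5.38
tool_pos: [0.4029, -0.346, 0.0069]
eef_rot: [-0.037, 0.999, -0.0, 0.001]
contact_force: [0.3, -1.2, 0.0]
opening: 0.644
finger_force: 0.1
clock: 5.8
tool_pos: [0.4029, -0.346, 0.0068]
eef_rot: [-0.037, 0.999, -0.0, 0.0]
contact_force: [-0.2, -0.5, 6.4]
opening: 0.631
finger_force: 25.0
```

```bash
python3 -m pendant '[[0,0,-0.4,0,0,0],[0,0,-1,0,0,0],[0,0,-1,0,0,0],[0,0,-1,0,0,0],[0,0,-1,0,0,0]]' && python3 -m pendant '[[-0.35,0.78,0,0,0,0],[-0.35,0.78,0,0,0,0],[-0.35,0.78,0,0,0,0],[-0.35,0.78,0,0,0,0],[-0.35,0.78,0,0,0,0]]' && python3 -m pendant '[[-0.35,0.78,0,0,0,0],[-0.35,0.78,0,0,0,0],[-0.35,0.78,0,0,0,0],[-0.35,0.78,0,0,0,0],[-0.35,0.78,0,0,0,0]]' && python3 -m pendant '[[-0.35,0.78,0,0,0,0],[-0.35,0.78,0,0,0,0],[-0.35,0.78,0,0,0,0],[-0.35,0.78,0,0,0,0],[-0.35,0.78,0,0,0,0]]'&& python3 -m pendant '[[0,0,0,0,0,0.0197],[0,0,0,0,0,0.0197],[0,0,0,0,-0.0167,0],[0,0,0,0,-0.0167,0],[0,0,0,0,0,0]]'; python3 - <<'E'
from h import *
s=r.get_state(); p=s['tool_pos']; Rm=R.from_quat(s['eef_rot']).as_matrix(); print(p,Rm.round(4)); print("to go units",(Rm.T@(np.array([.515,-.0345,.0295])-p)/.025).round(2))
E
```

```text
clock: 6.22
tool_pos: [0.402, -0.3451, 0.1176]
eef_rot: [-0.037, 0.999, 0.0, -0.0]
contact_force: [0.0, -0.7, -1.9]
opening: 0.632
finger_force: 25.0
clock: 6.63
tool_pos: [0.4388, -0.244, 0.1167]
eef_rot: [-0.037, 0.999, 0.0, -0.0]
contact_force: [0.3, 0.1, -0.7]
opening: 0.63
finger_force: 25.0
clock: 7.05
tool_pos: [0.4751, -0.1434, 0.1166]
eef_rot: [-0.037, 0.999, 0.0, -0.0]
contact_force: [0.8, -0.6, -1.4]
opening: 0.633
finger_force: 25.0
clock: 7.47
tool_pos: [0.5114, -0.0429, 0.1166]
eef_rot: [-0.037, 0.999, 0.0, -0.0]
contact_force: [0.4, -0.4, 0.1]
opening: 0.637
finger_force: 25.0
clock: 7.88
tool_pos: [0.5086, -0.0439, 0.1163]
eef_rot: [0.024, 0.998, -0.002, 0.051]
contact_force: [-0.8, 0.8, -0.7]
opening: 0.632
finger_force: 25.0
[ 0.50864024 -0.04388833  0.11629402] [[-9.937e-01  4.810e-02  1.016e-01]
 [ 4.780e-02  9.988e-01 -5.700e-03]
 [-1.017e-01 -8.000e-04 -9.948e-01]]
to go units [0.12 0.39 3.48]
```

```bash
python3 -m pendant '[[0.06,0.2,0.9,0,0,0],[0.06,0.2,0.9,0,0,0],[0,0,0.8,0,0,0],[0,0,0.5,0,0,0],[0,0,0.2,0,0,0]]' && python3 -m pendant '[[0,0,0.1,0,0,0],[0,0,0.05,0,0,0],[0,0,0,0,0,0]]'&& python3 -m pendant '[[0,0,0.04,0,0,0],[0,0,0.04,0,0,0],[0,0,0,0,0,0]]'
```

```text
clock: 8.3
tool_pos: [0.5178, -0.0342, 0.035]
eef_rot: [0.024, 0.998, -0.002, 0.05]
contact_force: [0.3, 0.4, 0.3]
opening: 0.636
finger_force: 25.0
clock: 8.55
tool_pos: [0.5189, -0.0348, 0.033]
eef_rot: [0.024, 0.998, -0.002, 0.051]
contact_force: [0.1, -0.2, -1.4]
opening: 0.631
finger_force: 25.0
clock: 8.8
tool_pos: [0.5192, -0.0348, 0.0314]
eef_rot: [0.025, 0.998, -0.002, 0.051]
contact_force: [-0.8, 0.3, -0.7]
opening: 0.633
finger_force: 25.0
```

```bash
python3 -m pendant '[[0,0,0.05,0,0,0],[0,0,0,0,0,0]]'&& python3 -m pendant '[[0,0,0.04,0,0,0],[0,0,0,0,0,0]]'&& python3 -m pendant '[[0,0,0.03,0,0,0],[0,0,0,0,0,0]]'
```

```text
clock: 8.97
tool_pos: [0.5191, -0.0348, 0.0302]
eef_rot: [0.025, 0.998, -0.002, 0.051]
contact_force: [0.7, -0.1, -0.0]
opening: 0.634
finger_force: 25.0
clock: 9.13
tool_pos: [0.5192, -0.0347, 0.0292]
eef_rot: [0.025, 0.998, -0.002, 0.051]
contact_force: [0.5, -0.4, -1.0]
opening: 0.628
finger_force: 25.0
clock: 9.3
tool_pos: [0.5192, -0.0347, 0.0291]
eef_rot: [0.024, 0.998, -0.002, 0.052]
contact_force: [-1.3, 0.1, 5.4]
opening: 0.635
finger_force: 25.0
```

```bash
python3 -m pendant '[[0,0,0,0,0,0],[0,0,0,0,0,0],[0,0,0,0,0,0],[0,0,0,0,0,0],[0,0,0,0,0,0]]' 1 && python3 -m pendant '[[0,0,-0.3,0,0,0],[0,0,-0.8,0,0,0],[0,0,-1,0,0,0],[0,0,-1,0,0,0],[0,0,-1,0,0,0]]' && python3 -m pendant '[[0,0,-1,0,0,0],[0,0,-1,0,0,0],[0,0,0,0,0.0167,0],[0,0,0,0,0.0167,0],[0,0,0,0,0,0]]'; python3 - <<'E'
from h import *
s=r.get_state(); print(s['q'].round(2),s['tool_pos'],R.from_quat(s['eef_rot']).as_matrix().round(3))
E
```

```text
clock: 9.72
tool_pos: [0.519, -0.0346, 0.0283]
eef_rot: [0.025, 0.998, -0.001, 0.051]
contact_force: [-1.0, -0.0, -0.1]
opening: 0.986
finger_force: 0.0
clock: 10.13
tool_pos: [0.5078, -0.0342, 0.1312]
eef_rot: [0.025, 0.998, -0.001, 0.051]
contact_force: [0.4, -0.2, 0.4]
opening: 1.0
finger_force: 0.0
clock: 10.55
tool_pos: [0.5053, -0.034, 0.1805]
eef_rot: [0.026, 1.0, 0.001, -0.0]
contact_force: [-0.5, 0.3, -0.5]
opening: 0.998
finger_force: 0.0
[ 0.37  0.69 -0.65  1.96  0.64  0.7   0.85] [ 0.50525969 -0.03402296  0.1804513 ] [[-0.999  0.051 -0.001]
 [ 0.051  0.999  0.001]
 [ 0.001  0.001 -1.   ]]
```

```bash
python3 -m pendant '[[0,0,0,0,0,-0.0283],[0,0,0,0,0,-0.0283],[0,0,0,0,0,-0.0283]]' 0.64 >/dev/null && for i in 1; do python3 -m pendant '[[-0.03,0.95,0,0,0,0],[-0.03,0.95,0,0,0,0],[-0.03,0.95,0,0,0,0],[-0.03,0.95,0,0,0,0]]'; python3 -m pendant '[[-0.03,0.95,0,0,0,0],[-0.03,0.95,0,0,0,0],[-0.03,0.95,0,0,0,0],[-0.03,0.95,0,0,0,0]]'; python3 -m pendant '[[-0.03,0.95,0,0,0,0],[-0.03,0.95,0,0,0,0],[-0.03,0.95,0,0,0,0],[-0.03,0.95,0,0,0,0]]';  python3 -m pendant '[[-0.03,0.95,0,0,0,0],[-0.03,0.95,0,0,0,0],[-0.03,0.95,0,0,0,0],[-0.03,0.95,0,0,0,0]]'; done | grep tool_pos
python3 - <<'E'
from h import *
s=r.get_state(); p=s['tool_pos']; Rm=R.from_quat(s['eef_rot']).as_matrix(); print(p,Rm.round(3),s['q'].round(2)); print("to go",(Rm.T@(np.array([.429,.365,.014])-p)/.025).round(2))
im,D=optics.snapshot("top"); cv2.imwrite("pics/top1.png",im); np.save("pics/top1.npy",D)
sc,DS=optics.snapshot("scene"); cv2.imwrite("pics/scene1.png",sc); np.save("pics/scene1.npy",DS)
# wedge on board: slope-plane & mask
b=(290,150,400,245); m,c=mask(im,"wood",b); q=cv2.approxPolyDP(c,3,True)[:,0]; print("top poly",q.tolist(), depthpts("top",q,D).round(3).tolist())
m,c=mask(sc,"wood",(210,225,340,310)); q=cv2.approxPolyDP(c,3,True)[:,0]; print("scene poly",q.tolist(),depthpts("scene",q,DS).round(3).tolist())
cv2.imwrite("pics/v1.png",np.hstack([cv2.resize(im[120:270,100:420],None,fx=1.3,fy=1.3),cv2.resize(sc[200:350,160:400],(384,195))]))
E
```

```text
tool_pos: [0.4848, 0.0603, 0.1795]
tool_pos: [0.4672, 0.1538, 0.1795]
tool_pos: [0.4497, 0.2471, 0.1795]
tool_pos: [0.4322, 0.3404, 0.1794]
[0.4321737  0.34044129 0.17944242] [[-0.976 -0.216 -0.002]
 [-0.216  0.976 -0.001]
 [ 0.002 -0.    -1.   ]] [-0.36  0.75 -0.67  1.84  0.63  0.79  0.42]
to go [-0.1   0.99  6.62]
top poly [[325, 184], [322, 218], [347, 220], [349, 186]] [[0.571, -0.008, 0.029], [0.496, -0.003, 0.02], [0.488, -0.057, 0.054], [0.567, -0.062, 0.029]]
scene poly [[305, 238], [287, 231], [263, 259], [283, 268], [306, 254]] [[0.439, -0.047, 0.013], [0.487, -0.061, 0.053], [0.572, -0.06, 0.03], [0.57, -0.01, 0.028], [0.492, -0.007, 0.017]]
```

View pics/v1.png

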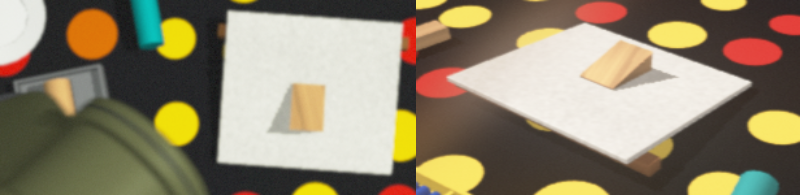

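The wedge lies flat on the board with its thin end uphill, at about (0.531,-0.034) with yaw -3°. Next I descend on the roller.

```bash
python3 -m pendant '[[-0.1,0.5,0.5,0,0,0],[0,0.5,1,0,0,0],[0,0,1,0,0,0],[0,0,1,0,0,0],[0,0,1,0,0,0]]' && python3 -m pendant '[[0,0,0.9,0,0,0],[0,0,0.6,0,0,0],[0,0,0.4,0,0,0],[0,0,0.1,0,0,0],[0,0,0,0,0,0]]' && python3 -m pendant '[[0,0,0.05,0,0,0],[0,0,0,0,0,0]]'; python3 - <<'E'
from h import *
s=r.get_state(); p=s['tool_pos']; Rm=R.from_quat(s['eef_rot']).as_matrix(); print(p,"to go",(Rm.T@(np.array([.429,.365,.014])-p)/.025).round(2))
E
```

```text
clock: 12.65
tool_pos: [0.4295, 0.3636, 0.0661]
eef_rot: [-0.109, 0.994, -0.0, -0.001]
contact_force: [0.1, -0.5, -0.2]
opening: 0.82
finger_force: 0.0
clock: 13.07
tool_pos: [0.4294, 0.3641, 0.0172]
eef_rot: [-0.109, 0.994, -0.0, -0.002]
contact_force: [0.3, -0.4, 0.9]
opening: 0.817
finger_force: 0.0
clock: 13.23
tool_pos: [0.4302, 0.3651, 0.0172]
eef_rot: [-0.108, 0.994, 0.001, -0.001]
contact_force: [0.0, 1.0, 0.2]
opening: 0.818
finger_force: 0.0
[0.43016664 0.36512016 0.01720882] to go [0.05 0.01 0.13]
```

```bash
python3 -m pendant '[[0,0,0.13,0,0,0],[0,0,0,0,0,0]]' | grep -E "tool_pos|contact" && python3 -m pendant '[[0,0,0,0,0,0],[0,0,0,0,0,0],[0,0,0,0,0,0],[0,0,0,0,0,0],[0,0,0,0,0,0]]' -1 50 && python3 -m pendant '[[0,0,0,0,0,0],[0,0,0,0,0,0],[0,0,0,0,0,0],[0,0,0,0,0,0]]'
```

```text
tool_pos: [0.43, 0.3649, 0.0134]
contact_force: [0.2, -0.2, 0.3]
clock: 13.82
tool_pos: [0.43, 0.3633, 0.0131]
eef_rot: [-0.108, 0.994, -0.001, -0.001]
contact_force: [-0.8, -1.7, 2.8]
opening: 0.481
finger_force: 49.8
clock: 14.15
tool_pos: [0.43, 0.3634, 0.0131]
eef_rot: [-0.108, 0.994, -0.001, -0.001]
contact_force: [-0.2, -5.3, 4.2]
opening: 0.478
finger_force: 49.7
```

```bash
python3 -m pendant '[[0,0,-0.2,0,0,0],[0,0,-0.5,0,0,0],[0,0,-0.8,0,0,0],[0,0,-0.9,0,0,0],[0,0,-0.9,0,0,0]]' && python3 -m pendant '[[0,0,-0.9,0,0,0],[0,0,-0.9,0,0,0],[0,0,-0.6,0,0,0],[0,0,0,0,0,0],[0,0,0,0,0,0]]'; python3 - <<'E'
from h import *
a,_=optics.snapshot("scene"); b,_=optics.snapshot("top")
cv2.imwrite("pics/v2.png",np.hstack([cv2.resize(a[180:400,380:580],(400,440)),cv2.resize(b[140:305,80:230],(400,440))]))
E
```

```text
clock: 14.57
tool_pos: [0.429, 0.3663, 0.0972]
eef_rot: [-0.109, 0.994, 0.001, -0.002]
contact_force: [1.3, 1.0, -1.9]
opening: 0.477
finger_force: 49.9
clock: 14.98
tool_pos: [0.43, 0.3659, 0.1567]
eef_rot: [-0.109, 0.994, 0.001, -0.0]
contact_force: [-0.0, -0.8, -2.7]
opening: 0.474
finger_force: 50.0
```

View pics/v2.png

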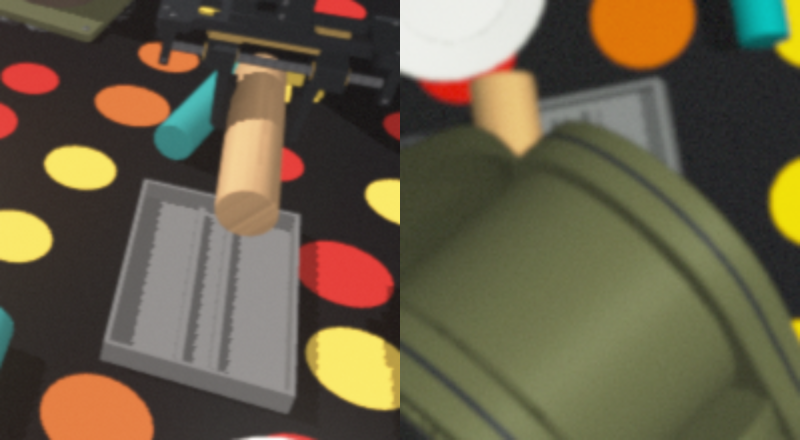

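The roller is held in the fingers, clear of the tray, with its far end face at about scene (503,286). I'll check how much it droops.

```bash
python3 - <<'E'
from h import *
s=r.get_state(); p=s['tool_pos']; Rm=R.from_quat(s['eef_rot']).as_matrix(); g=p-Rm[:,2]*.0187
for L in(.138,.144,.150):
  for a in (0,4,8,12):
    e=g-Rm[:,0]*L*np.cos(np.radians(a))-[0,0,L*np.sin(np.radians(a))]; print(L,a,proj("scene",e).round(1))
im,D=optics.snapshot("scene"); m,c=mask(im,"wood",(480,220,530,300)); m=cv2.erode(m,np.ones((5,5)))
ys,xs=np.where(m>0); P=depthpts("scene",np.c_[xs,ys],D); ax=-Rm[:,0]; t=(P-g)@ax
for lo in np.arange(.04,.15,.02):
    k=(t>lo)&(t<lo+.02); print(lo.round(2),k.sum(),np.percentile(P[k,2]-g[2],95).round(4) if k.sum() else "")
k=t>.14; print("max t",np.percentile(t,99))
E
```

```text
0.138 0 [[502.4 284.6]]
0.138 4 [[500.9 289.5]]
0.138 8 [[499.4 294. ]]
0.138 12 [[498.  298.1]]
0.144 0 [[502.2 287.1]]
0.144 4 [[500.5 292.2]]
0.144 8 [[499.  296.9]]
0.144 12 [[497.5 301.2]]
0.15 0 [[501.9 289.7]]
0.15 4 [[500.2 295. ]]
0.15 8 [[498.6 299.9]]
0.15 12 [[497.1 304.3]]
0.04 159 0.0199
0.06 180 0.0193
0.08 189 0.0187
0.1 211 0.0183
0.12 443 0.0173
0.14 231 0.0147
max t 0.141904406124238
```

Droop is about 1–2° and the grip is about 43 mm off-centre, which is good. Next I turn the roller across the slope and carry it over.

```bash
(python3 -m pendant '[[0,0,0,0,0,0.036],[0,0,0,0,0,0.036],[0,0,0,0,0,0.036],[0,0,0,0,0,0.036],[0,0,0,0,0,0.036]]'; python3 -m pendant '[[0,0,0,0,0,0.036],[0,0,0,0,0,0.036],[0,0,0,0,0,0.036],[0,0,0,0,0,0.036],[0,0,0,0,0,0.036]]'; python3 -m pendant '[[0,0,0,0,0,0.036],[0,0,0,0,0,0.036],[0,0,0,0,0,0.036],[0,0,0,0,0,0.036],[0,0,0,0,0,0.036]]'; python3 -m pendant '[[0,0,0,0,0,0.036],[0,0,0,0,0,0],[0,0,0,0,0,0]]') | grep -E "tool_pos|finger|eef"; python3 - <<'E'
from h import *
s=r.get_state(); p=s['tool_pos']; Rm=R.from_quat(s['eef_rot']).as_matrix(); print(s['q'].round(2),np.degrees(np.arctan2(Rm[1,1],Rm[0,1])))
print("to go",(Rm.T@(np.array([.588,.007,.15])-p)/.025).round(2))
E
```

```text
tool_pos: [0.4294, 0.3645, 0.1544]
eef_rot: [0.176, 0.984, -0.001, -0.002]
finger_force: 49.9
tool_pos: [0.4294, 0.3646, 0.1544]
eef_rot: [0.443, 0.896, -0.001, -0.001]
finger_force: 49.9
tool_pos: [0.4294, 0.3648, 0.1544]
eef_rot: [0.676, 0.737, -0.002, -0.001]
finger_force: 49.9
tool_pos: [0.4295, 0.3648, 0.1548]
eef_rot: [0.713, 0.701, -0.002, -0.001]
finger_force: 49.9
[-0.7   0.73 -0.14  1.83  0.16  0.6  -0.96] -0.985380947539334
to go [-14.2    6.59   0.19]
```

```bash
(python3 -m pendant '[[0,0,0,0,0,0.009],[-0.9,0.44,0,0,0,0],[-0.9,0.44,0,0,0,0],[-0.9,0.44,0,0,0,0],[-0.9,0.44,0,0,0,0]]'; python3 -m pendant '[[-0.9,0.44,0,0,0,0],[-0.9,0.44,0,0,0,0],[-0.9,0.44,0,0,0,0],[-0.9,0.44,0,0,0,0],[-0.9,0.44,0,0,0,0]]'; python3 -m pendant '[[-0.9,0.44,0,0,0,0],[-0.9,0.44,0,0,0,0],[-0.9,0.44,0,0,0,0],[-0.9,0.44,0,0,0,0],[-0.9,0.44,0,0,0,0]]'; python3 -m pendant '[[-0.5,0.2,0,0,0,0],[0,0,0,-0.0167,0,0],[0,0,0,-0.0167,0,0],[0,0,0,0,0,0],[0,0,0,0,0,0]]') | grep -E "tool_pos|finger|eef"; python3 - <<'E'
from h import *
s=r.get_state(); p=s['tool_pos']; Rm=R.from_quat(s['eef_rot']).as_matrix(); print(s['q'].round(2),Rm.round(3),s['clock'])
g=p-Rm[:,2]*.0187; print(g,"to go",(Rm.T@(np.array([.590,.007,.075])-g)/.025).round(2))
# roller seen
im,D=optics.snapshot("scene"); DD,DT=optics.snapshot("top")
cv2.imwrite("pics/v3.png",np.hstack([im[110:350,130:400],DD[60:300,220:470]]))
E
```

```text
tool_pos: [0.4697, 0.2718, 0.1553]
eef_rot: [0.724, 0.69, -0.001, -0.001]
finger_force: 49.9
tool_pos: [0.5192, 0.1565, 0.1553]
eef_rot: [0.724, 0.69, -0.001, -0.001]
finger_force: 49.9
tool_pos: [0.5685, 0.0413, 0.1551]
eef_rot: [0.724, 0.69, -0.001, -0.001]
finger_force: 49.9
tool_pos: [0.5716, 0.0306, 0.1552]
eef_rot: [0.723, 0.689, 0.034, 0.036]
finger_force: 49.9
[-0.04  0.7  -0.17  1.9   0.3   0.46 -0.48] [[ 0.048  0.994  0.1  ]
 [ 0.999 -0.047 -0.005]
 [-0.     0.1   -0.995]] 18.3
[0.56977506 0.03066512 0.17384834] to go [-0.91  0.45  4.02]
```

View pics/v3.png

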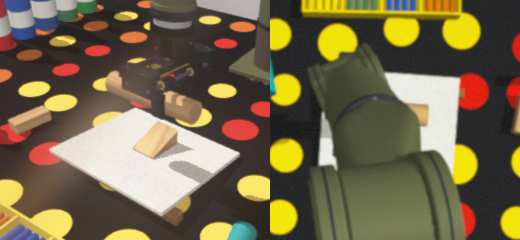

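The roller is held across the slope above and uphill of the wedge, at about (155,95) in the scene half. I'll lower it in stages.

```bash
(python3 -m pendant '[[-0.45,0.23,0.5,0,0,0],[-0.46,0.23,1,0,0,0],[0,0,1,0,0,0],[0,0,0.8,0,0,0],[0,0,0.5,0,0,0]]'; python3 -m pendant '[[0,0,0.2,0,0,0],[0,0,0,0,0,0]]') | grep -E "tool_pos|contact"; python3 - <<'E'
from h import *
s=r.get_state(); p=s['tool_pos']; Rm=R.from_quat(s['eef_rot']).as_matrix(); g=p-Rm[:,2]*.0187; print(g,"to go",(Rm.T@(np.array([.590,.007,.0515])-g)/.025).round(2))
ax=-Rm[:,0]
im,D=optics.snapshot("scene"); m,c=mask(im,"wood",(180,190,340,300)); 
hs=cv2.cvtColor(im,cv2.COLOR_BGR2HSV); m=cv2.erode(cv2.inRange(hs,(6,40,70),(22,180,255)),np.ones((3,3)))
ys,xs=np.where(m>0); P=depthpts("scene",np.c_[xs,ys],D); w=P-g; t=w@ax; rad=np.linalg.norm(w-np.outer(t,ax),axis=1); k0=(rad<.03)&(t>-.08)&(t<.16)
for lo in np.arange(-.06,.16,.02):
    k=k0&(t>lo)&(t<lo+.02); print(lo.round(2),k.sum(),np.percentile(P[k,2]-g[2],95).round(4) if k.sum()>5 else "")
print(np.percentile(t[k0],[.5,99.5]))
E
```

```text
tool_pos: [0.5925, 0.0046, 0.059]
contact_force: [-0.1, 0.2, -2.8]
tool_pos: [0.5929, 0.0058, 0.0556]
contact_force: [0.0, 0.6, -2.7]
[0.59106645 0.00586707 0.07417276] to go [ 0.04 -0.14  0.9 ]
-0.06 344 0.0214
-0.04 193 0.0212
-0.02 142 0.021
0.0 0 
0.02 0 
0.04 0 
0.06 0 
0.08 0 
0.1 66 0.013
0.12 118 0.0184
0.14 0 
[-0.06081709  0.13888334]
```

```bash
(python3 -m pendant '[[0,-0.05,0.3,0,0,0],[0,-0.05,0.25,0,0,0],[0,0,0.1,0,0,0],[0,0,0.05,0,0,0],[0,0,0,0,0,0]]'; python3 -m pendant '[[0,0,0.04,0,0,0],[0,0,0,0,0,0]]';python3 -m pendant '[[0,0,0.04,0,0,0],[0,0,0,0,0,0]]') | grep -E "tool_pos|contact"; python3 - <<'E'
from h import *
s=r.get_state(); p=s['tool_pos']; Rm=R.from_quat(s['eef_rot']).as_matrix(); g=p-Rm[:,2]*.0187; print(g,"to go",(Rm.T@(np.array([.590,.007,.0515])-g)/.025).round(2))
E
```

```text
tool_pos: [0.5924, 0.0061, 0.0393]
contact_force: [-0.2, -0.7, -1.5]
tool_pos: [0.5928, 0.0061, 0.0385]
contact_force: [0.0, -0.8, -2.4]
tool_pos: [0.5928, 0.006, 0.0374]
contact_force: [-0.4, -0.2, -3.1]
[0.59085205 0.0061214  0.05602834] to go [ 0.03 -0.05  0.18]
```

```bash
(python3 -m pendant '[[0,0,0.05,0,0,0],[0,0,0,0,0,0]]';python3 -m pendant '[[0,0,0.04,0,0,0],[0,0,0,0,0,0]]';python3 -m pendant '[[0,0,0.03,0,0,0],[0,0,0,0,0,0]]') | grep -E "tool_pos|contact"
```

```text
tool_pos: [0.5928, 0.0061, 0.036]
contact_force: [-0.2, 0.4, -2.4]
tool_pos: [0.5929, 0.006, 0.035]
contact_force: [-0.3, -0.6, -1.3]
tool_pos: [0.593, 0.0061, 0.0343]
contact_force: [0.1, 0.0, -3.0]
```

```bash
(python3 -m pendant '[[0,0,0.04,0,0,0],[0,0,0,0,0,0]]';python3 -m pendant '[[0,0,0.03,0,0,0],[0,0,0,0,0,0]]') | grep -E "tool_pos|contact"
```

```text
tool_pos: [0.5931, 0.0061, 0.0333]
contact_force: [-0.7, 0.2, -1.9]
tool_pos: [0.5932, 0.0061, 0.0329]
contact_force: [-1.1, -0.1, 1.9]
```

```bash
(python3 -m pendant '[[0,-0.06,0,0,0,0],[0,0,0,0,0,0]]';python3 -m pendant '[[0,-0.06,0,0,0,0],[0,0,0,0,0,0]]';python3 -m pendant '[[0,-0.04,0,0,0,0],[0,0,0,0,0,0]]';python3 -m pendant '[[0,-0.04,0,0,0,0],[0,0,0,0,0,0]]') | grep -E "tool_pos|contact"
```

```text
tool_pos: [0.5923, 0.0062, 0.0328]
contact_force: [0.1, 0.6, 1.3]
tool_pos: [0.5908, 0.0062, 0.0327]
contact_force: [0.0, 0.1, 1.7]
tool_pos: [0.5898, 0.0062, 0.0326]
contact_force: [1.1, -0.0, 1.3]
tool_pos: [0.5886, 0.0063, 0.0324]
contact_force: [1.7, 0.7, 1.8]
```

```bash
(python3 -m pendant '[[0,-0.04,0,0,0,0],[0,0,0,0,0,0]]';python3 -m pendant '[[0,-0.03,0,0,0,0],[0,0,0,0,0,0]]';python3 -m pendant '[[0,-0.03,0,0,0,0],[0,0,0,0,0,0]]') | grep -E "tool_pos|contact"; python3 - <<'E'
from h import *
a,_=optics.snapshot("scene"); cv2.imwrite("pics/v4.png",cv2.resize(a[170:330,170:380],None,fx=3.5,fy=3.5,interpolation=cv2.INTER_CUBIC))
E
```

```text
tool_pos: [0.5876, 0.0064, 0.0323]
contact_force: [2.3, -0.6, 4.3]
tool_pos: [0.5868, 0.0064, 0.0322]
contact_force: [3.0, 0.7, 4.6]
tool_pos: [0.5861, 0.0065, 0.0321]
contact_force: [2.1, 0.6, 5.0]
```

View pics/v4.png

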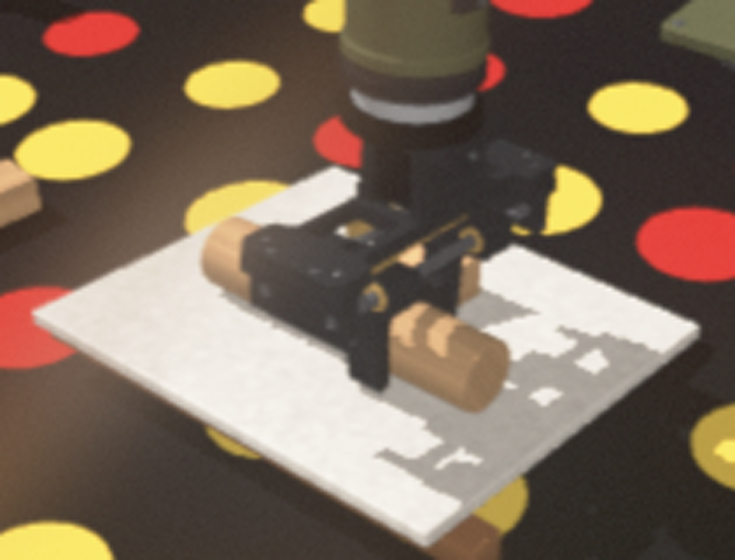

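The roller is on the board, and the force rose just where it should meet the wedge. I'll ease the grip, then release.

```bash
(python3 -m pendant '[[0,0,0,0,0,0],[0,0,0,0,0,0],[0,0,0,0,0,0],[0,0,0,0,0,0]]' -1 5; python3 -m pendant '[[0,0,0,0,0,0],[0,0,0,0,0,0],[0,0,0,0,0,0],[0,0,0,0,0,0],[0,0,0,0,0,0]]' 0.5;python3 -m pendant '[[0,0,0,0,0,0],[0,0,0,0,0,0],[0,0,0,0,0,0],[0,0,0,0,0,0],[0,0,0,0,0,0]]') | grep -E "tool_pos|contact|open"; python3 - <<'E'
from h import *
a,_=optics.snapshot("scene"); cv2.imwrite("pics/v5.png",cv2.resize(a[170:330,170:380],None,fx=2.5,fy=2.5,interpolation=cv2.INTER_CUBIC))
E
```

```text
tool_pos: [0.5856, 0.0064, 0.0319]
contact_force: [3.0, 0.2, 4.9]
opening: 0.496
tool_pos: [0.585, 0.0063, 0.0315]
contact_force: [-0.2, 0.3, 0.3]
opening: 0.747
tool_pos: [0.5857, 0.0064, 0.0319]
contact_force: [-0.3, 0.6, -0.1]
opening: 0.748
```

View pics/v5.png

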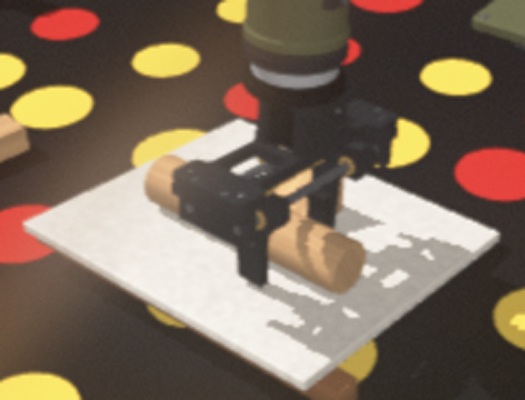

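The fingers are open and the roller rests in place across the board at about (255,225). I'll retract straight back along the tool axis and check numerically.

```bash
(python3 -m pendant '[[0,0,-0.2,0,0,0],[0,0,-0.5,0,0,0],[0,0,-0.8,0,0,0],[0,0,-1,0,0,0],[0,0,-1,0,0,0]]'; python3 -m pendant '[[0,0,-1,0,0,0],[0,0,-1,0,0,0],[0,0,-1,0,0,0],[0,0,-1,0,0,0],[0,0,0,0,0,0]]'; python3 -m pendant '[[0,0,0,0,0,0],[0,0,0,0,0,0],[0,0,0,0,0,0],[0,0,0,0,0,0],[0,0,0,0,0,0]]') | grep -E "clock|tool_pos|contact|open"; python3 - <<'E'
from h import *
for i in range(2):
    im,D=optics.snapshot("scene"); hs=cv2.cvtColor(im,cv2.COLOR_BGR2HSV); m=cv2.erode(cv2.inRange(hs,(6,45,70),(22,180,255)),np.ones((3,3)))
    ys,xs=np.where(m>0); P=depthpts("scene",np.c_[xs,ys],D)
    # slices along y over the board: roller top
    k0=(P[:,0]>.43)&(P[:,0]<.68)&(P[:,1]>-.19)&(P[:,1]<.12)&(P[:,2]>.045)&(P[:,2]<.09)
    for lo in np.arange(-.16,.1,.04):
        k=k0&(P[:,1]>lo)&(P[:,1]<lo+.04)
        if k.sum()>5:
            z=np.percentile(P[k,2],97); kk=k&(P[:,2]>z-.003); print(lo.round(2),k.sum(),"ztop",z.round(4),"x",np.median(P[kk,0]).round(4))
    print("y range",np.percentile(P[k0,1],[1,99]).round(3))
im,D=optics.snapshot("scene"); m,c=mask(im,"wood",(130,212,190,248)); print("block rect",cv2.minAreaRect(c)[0])
m,c=mask(cv2.imread("pics/scene0.png"),"wood",(130,212,190,248)); print("before",cv2.minAreaRect(c)[0])
E
```

```text
clock: 23.47
tool_pos: [0.5763, 0.0068, 0.1206]
contact_force: [-0.5, 1.0, -0.1]
opening: 0.75
clock: 23.88
tool_pos: [0.5687, 0.0076, 0.2242]
contact_force: [0.3, 0.1, -0.2]
opening: 0.749
clock: 24.3
tool_pos: [0.566, 0.0074, 0.2174]
contact_force: [-0.9, -0.5, -0.8]
opening: 0.747
-0.16 68 ztop 0.072 x 0.58
-0.12 286 ztop 0.0718 x 0.5818
-0.08 394 ztop 0.072 x 0.583
-0.04 512 ztop 0.0719 x 0.5838
0.0 371 ztop 0.072 x 0.5864
0.04 350 ztop 0.0715 x 0.5884
y range [-0.126  0.066]
-0.16 65 ztop 0.0722 x 0.5794
-0.12 285 ztop 0.0723 x 0.5807
-0.08 398 ztop 0.0721 x 0.5824
-0.04 511 ztop 0.0719 x 0.5852
0.0 362 ztop 0.0721 x 0.5861
0.04 352 ztop 0.0717 x 0.5883
y range [-0.126  0.066]
block rect (159.64263916015625, 228.9688720703125)
before (159.64263916015625, 228.9688720703125)
```

```bash
python3 -c "
from plant import r
print(r.finish_job())"
```

```text
the job is handed in; nothing more can be done
None
```

I handed the job in at about 24.5 s; no verdict came back. The last check, made before hand-in, showed the wedge on the board and let go, the roller lying still and level across the slope where it should meet the wedge's uphill side, and the block unmoved.

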